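# Hang the boot brush back in the row

### The job

Tip the narrow bin out of its orange housing by the bar handle until it stops, draw the hooked boot brush out of it, and hang the brush squarely by its hook in the middle of the bare place (white paper patch) on the grey crate's rim, without dislodging the brushes and shoehorns hanging on either side. Once the brush hangs by itself, push the bin fully shut again. Leave everything else where it stands.

Things in the scene. Friction and masses are not known exactly. Their poses are not given: they have to be found in the camera images.
- housing: Orange plastic housing of the tip-out bin, fixed, 110 deep x 98 wide x 212 high. Origin on the table straight below the bin's hinge, middle of the front face; x into the housing (away from the robot), y left, z up. The roof's underside is 200 up, its front edge 10 behind the front face: it covers the brush until the bin is tipped out.
- bin_hinge (a point): Middle of the bin's hinge line: 6 above the table at the housing's front face; the line runs along the housing's y and is the bin's front lower edge.
- bin (a joint): Tip-out bin: 0 = shut (upright), grows as its top tips towards the robot, stop at 0.52 rad. 1 to 3 N at the handle move it; let go near the stop it stays there, and once shut it stays shut. Grey plastic, open on top, 64 deep x 58 wide x 118 high, walls and floor 4 thick.
- bin_handle (a point): Middle of the bin's bar handle, turning with the bin: round bar 10 thick, 66 long, parallel to the hinge line, 45 in front of the bin's front face and 100 above the hinge line when shut, an arm at each end. Fingers can pinch it front-to-back from above, leaning towards the robot.
- bin_floor (a point): Middle of the bin's inner floor; when shut 32 behind and 4 above the hinge line.
- brush: Wooden boot brush with hook, 50 (x) x 40 (y) x 172 (z), 0.13 kg. Origin under the hook's arch: sits on the middle of the rim's top edge when it hangs back flat on the crate wall. z up to the grip, +x to the hook's tip, -x to the bristles. Arch z 0 to 8; hook opening 22 wide, x -6 to 16; tip leg 8 thick, 25 long down; hook 20 wide. Head x -26 to -6, z -118 to -45, 40 wide.
- brush_tab (a point): Middle of the brush's grip block, (-6, 0, 31) in the brush's frame; block 14 thick (x), 20 wide (y), z 8 to 54, above the hook's arch.
- brush_foot (a point): Middle of the foot of the brush, (-16, 0, -118) in its frame. At the start it stands on the bin's floor, brush upright, its x as the housing's x, brush origin 33 behind and 122 above the hinge line, 3 of play in x and 5 in y; as the bin tips, the brush tips with it, leaning on the bin's front wall.
- rack: Grey crate, fixed. Origin on the table below the middle of its near wall, whose top edge is the rim: 12 thick (x), 330 long (y), 170 up; the wall is flat on the robot's side. The crate reaches 226 beyond it (+x), other walls 130 high. x away from the robot across the rim, y along the rim.
- place: White paper patch, 30 wide, stuck over the rim at the bare place. Origin on the middle of the rim's top edge (170 up) at the middle of the bare place; axes as the crate's. Neighbours hang about 56 to either side (centre to centre), each up to 40 wide.
- hung_a: Short dark wooden brush hanging on the rim, 36 wide, reaching 100 below it. Hook, grip block and origin as brush; loose, merely hung.
- hung_b: Steel shoehorn hanging on the rim, 40 wide, reaching 125 below it. Hook, grip block and origin as brush; loose, merely hung.
- hung_c: Light wooden brush hanging on the rim, 40 wide, reaching 125 below it. Hook, grip block and origin as brush; loose, merely hung.
- hung_d: White plastic shoehorn hanging on the rim, 38 wide, reaching 140 below it. Hook, grip block and origin as brush; loose, merely hung.
- bottle: Bystander: aluminium bottle, diameter 68, 210 high, origin under its foot.
- jar: Bystander: glass jar with hinged glass lid, diameter 92, 114 high, origin under its foot.
- boot_brush: Bystander: plain wooden boot brush without hook, 170 x 55 x 40, lying, origin under its middle.
- tree_a: Bystander: white plastic shoe tree, about 260 x 68 x 68, lying, origin under its toe block, toe to +x.
- tree_b: Bystander: the other white plastic shoe tree, same.
- tin: Bystander: aluminium polish tin, diameter 72, 24 high, on the housing's roof, origin under its middle.
- tin_b: Bystander: dark polish tin, diameter 80, 28 high, on the table, origin under its middle.

How it is judged:
On the way, in this order (a step that is already met when the one before it is completed fails the run):
1. the bin is tipped out to its stop (value of joint bin above 0.44 rad), for 0.2 s.
2. the brush is drawn out of the bin (distance between brush_foot and bin_floor above 0.125 m), for 0.1 s.
3. the brush hangs by itself on the rim at the bare place, let go and at rest (y of brush in the frame of place between -0.014 and 0.014 m and x of brush in the frame of place between -0.014 and 0.006 m and z of brush in the frame of place between -0.005 and 0.006 m and angle between brush's own z axis and vertical below 0.2 rad and angle between the x axis of brush and the x axis of place, either way round below 0.2 rad and contact force between the fingers and brush below 0.1 N and contact force between brush and rack above 0.3 N and linear speed of brush below 0.03 m/s), for 0.3 s.
4. the bin is pushed shut (value of joint bin below 0.05 rad), for 0.2 s.
At the end, for the whole second after the job is handed in: Brush hangs by its hook on the rim, let go and at rest, within 14 mm of the middle of the bare place, hook seated (height within 6 mm), upright and square to the rim within 11 degrees; bin shut within 0.05 rad; neighbours within 15 mm of where they hung (all of step 3 and value of joint bin below 0.05 rad and distance of each of hung_a, hung_b, hung_c, hung_d from where it was at the start of the episode below 0.015 m); the robot touches nothing.
It fails at once if a hanging neighbour is dislodged or shoved more than 20 mm (distance of any of hung_a, hung_b, hung_c, hung_d from where it was at the start of the episode above 0.02 m).
It fails at once if a bystander is moved more than 30 mm (distance of any of bottle, jar, boot_brush, tree_a, tree_b, tin, tin_b from where it was at the start of the episode above 0.03 m).
It also fails if it takes over 69 s, if anything falls off the work surface, if the arm or the gripper's body presses on something with over 40 N, if the wrist force passes 120 N, or if a joint passes its speed limit or range.

### The arm

A 7-joint arm with a two-finger parallel gripper is mounted at the origin on the work surface. World frame = base frame: x ahead of the robot, y to its left, z up, the work surface at z = 0. Lengths are in m, angles in rad, forces in N, time in s.
With the tool pointing down it reaches from about 0.4 to 0.875 m from the base axis. Payload 6.5 kg.
Tool frame: the origin (TCP) lies midway between the tips of the shut fingers; the grasp point (between the pads) lies 19 mm behind it; y points along the fingers, x is the direction in which the jaws open and shut, and the axes are right-handed (so a half turn about y gives the same grasp; the last joint's range is limited). The gripper opens to 85 mm and grips with 20 to 120 N. Pads are 22 mm wide; open, the fingers measure 114 mm over their backs; the gripper's body (76 mm by 85 mm) begins 54 mm behind the grasp point. The pads swing forward as they close: fully open they stand 13 mm farther back than shut.
Start: joints at [1.077, 0.536, -0.004, 1.538, 0.003, 1.067, -0.071], TCP at [0.27, -0.591, 0.231] pointing down, gripper open.
Joint ranges: [-2.7, 2.7], [-0.37, 2.16], [-1.27, 1.26], [0.24, 2.4], [-1.31, 4.45], [0.19, 1.91], [-2.76, 2.76]. Speed limits (rad/s): [2.39, 2.39, 3.14, 3.14, 3.14, 3.14, 3.14].

### API

Orientations are given as a unit quaternion [w, x, y, z].
In Python, from workcell import observe, capture, close_job, masks_of gives the robot as it stands. The module is installed in compiled form; this text tells all that it offers.
- The arm moves only by the tool arm_command, never from a script. Its argument "motion" is a list of rows, each a list of 3 entries, a list of its own where there are three numbers: the finger opening in m, from 0 to 0.0854, then the shift along the tool's x, y, z in m, then the turn about the tool's y in degrees. A call has exactly 5 rows; each row is the pose to reach, as a shift and turn from the pose commanded when the call began, along the tool's axes at that moment; what a row does not reach only later rows make up. A row lasts 1/8 s, in which the tool goes at most 62.5 mm and 10.7 degrees, less where a joint would pass 70% of its speed; a pose out of reach is approached as far as the arm can. A call with a gripper value outside its range is refused whole. The fingers move at their own pace and stop on an object; "newtons" is the grip in N (left out, the last holds). Time passes only in rows, so rows that repeat a pose let the fingers close, or fill a call up. It gives the time, the measured TCP pose, the force and the opening at its end, in the units of the state.
- observe(): the state, without advancing time (a new reading comes with each control period).
- capture(name): name is "side" or "top" or "wrist"; returns a dict with "image" (384x512x3 uint8, red, green, blue), "vfov" (degrees; the focal length in pixels is half the picture's height over the tangent of half this angle, whatever the lens; pixels are square), "cx", "cy" (the principal point, pixels), "k1" (the pictures are not rectified: a ray, as slopes to the right and down, at radius r is drawn at 1 + k1 r^2 times it, then the intrinsics apply), "rvec" (rotation vector, rad) and "tvec" (3), from world to camera coordinates, as OpenCV has them. Camera axes: x right, y down, z forward; pixel columns grow to the right and rows downward; lengths in m; the calibration is good to about 2 mm. A picture is of the moment at which its call begins. There is no depth.
- close_job(): hands the job in, once; it reports no verdict.
Trained networks look in the newest picture that a camera, given by its name, has taken for a name from the list of things; names that differ only in an ending like _2 or _b are one class to them, and where a whole thing is asked for, a point or a joint stands for the part that bears it (a point fixed in the world has none). Each returns a list of dicts, best first, with "conf" (0 to 1); they miss things now and then, are a little off and sometimes report something else, mostly with a low value. They report only what shows in the picture. A call takes as long as a camera call.
- masks_of(camera, label): "pixels" (384x512 bool, what is visible of it) and "centre" ([column, row] in pixels, amid what is visible of it).
The state is a dict: "t": time; "joints": joint angles; "joint_velocities": joint speeds; "joint_torque": joint torques, N m; "eef_pos": TCP position; "tool_rot": TCP orientation; "contact_force": force on the tool from outside, world axes, zero at the start; "torque": the same for the moment, N m; "finger_gap": finger opening in m.
Only numpy, scipy, OpenCV 4.12 (cv2) and the standard library are available. Lean on these libraries where they do the work, as an engineer would, in place of code of your own. Each camera call takes 0.05 s, during which the arm holds its last target. There are 200 camera calls.

## Working session

There is one attempt and no reset: what is moved stays moved. The work goes in short steps, Python scripts to look and compute and a tool call to move; the robot and the scene stay as the last step left them, time stands still between calls to the robot, and variables do not carry over. Pictures are saved under pics/ and viewed, about 8 in all and at most 12, crops included, and the job is handed in when it is done.

Besides the shell and the picture viewer there is one more tool, called after "Request:" as name(argument=value, ...), one argument or row to a line, values as JSON. arm_command: Moves the arm, as the interface text tells. Its arguments: {"type":"object","properties":{"motion":{"type":"array"},"newtons":{"type":"number"}},"required":["motion"]}

```bash
mkdir -p pics; ls
cat > h.py <<'E'
import numpy as np, cv2, json
from workcell import observe, capture, masks_of
def cam(name):
    c=capture(name); h=c["image"].shape[0]; f=h/2/np.tan(np.radians(c["vfov"])/2)
    c["f"]=f; c["R"]=cv2.Rodrigues(np.array(c["rvec"],float))[0]; c["t"]=np.array(c["tvec"],float).reshape(3); c["C"]=-c["R"].T@c["t"]; return c
def ray(c,px):
    d=np.array([(px[0]-c["cx"])/c["f"],(px[1]-c["cy"])/c["f"]]); u=d.copy()
    for _ in range(20): u=d/(1+c["k1"]*(u@u))
    v=c["R"].T@np.array([u[0],u[1],1.]); return v/np.linalg.norm(v)
def onz(c,px,z):
    d=ray(c,px); return c["C"]+d*(z-c["C"][2])/d[2]
def proj(c,P):
    q=c["R"]@np.asarray(P,float)+c["t"]; u=q[:2]/q[2]; u=u*(1+c["k1"]*(u@u)); return np.array([c["cx"],c["cy"]])+c["f"]*u
def tri(c1,p1,c2,p2):
    a,b=ray(c1,p1),ray(c2,p2); A=np.stack([a,-b],1); s=np.linalg.lstsq(A,c2["C"]-c1["C"],rcond=None)[0]
    P,Q=c1["C"]+a*s[0],c2["C"]+b*s[1]; return (P+Q)/2,np.linalg.norm(P-Q)
def save(c,fn,s=1): cv2.imwrite("pics/"+fn,cv2.resize(c["image"][:,:,::-1],None,fx=s,fy=s))
E
python3 - <<'E'
from h import *
o=observe(); print({k:np.round(v,3) for k,v in o.items()})
for n in ["side","top"]:
    c=cam(n); save(c,n+"0.png",1.5); print(n,c["C"].round(3),c["f"],c["k1"], c["R"][2].round(3))
    for l in ["housing","bin","bin_handle","brush","rack","place","hung_a","hung_b","hung_c","hung_d","tin"]:
        for m in masks_of(n,l)[:2]:
            ys,xs=np.where(m["pixels"]); print(l,round(m["conf"],2),np.round(m["centre"]),xs.min(),xs.max(),ys.min(),ys.max(),len(xs))
E
```

```text
pics
{'t': np.float64(0.0), 'joints': array([ 1.077,  0.537, -0.004,  1.539,  0.003,  1.067, -0.071]), 'joint_velocities': array([ 0.001, -0.   ,  0.   , -0.   , -0.002,  0.   ,  0.001]), 'joint_torque': array([ 0.0000e+00, -5.8342e+01,  1.0480e+00, -2.5911e+01,  1.2000e-02,
        1.0000e-02, -0.0000e+00]), 'eef_pos': array([ 0.269, -0.591,  0.23 ]), 'tool_rot': array([ 0.595, -0.594,  0.383, -0.382]), 'contact_force': array([ 0.069, -1.259, -0.475]), 'torque': array([ 0.011,  0.023, -0.025]), 'finger_gap': np.float64(0.085)}
side [0.176 0.74  1.075] 424.2767896968854 -0.036824919866664016 [ 0.282 -0.599 -0.749]
housing 0.91 [182. 244.] 148 218 203 277 3010
bin 0.95 [200. 247.] 193 219 233 269 463
bin 0.69 [191. 369.] 174 211 346 383 1021
bin_handle 0.86 [200. 249.] 192 219 231 271 579
brush 0.51 [193. 237.] 185 195 226 246 135
rack 0.84 [217. 170.] 166 274 118 224 6056
place 0.59 [262. 146.] 257 263 140 151 61
place 0.23 [201. 247.] 192 219 231 271 543
hung_a 0.87 [249. 173.] 238 255 150 196 430
hung_a 0.79 [256. 157.] 246 258 140 180 224
hung_b 0.87 [249. 173.] 238 255 150 196 43
[... 435 characters left out ...]
bin 0.47 [214. 162.] 208 226 154 172 180
bin_handle 0.81 [212. 162.] 208 226 153 172 168
bin_handle 0.23 [307. 135.] 264 354 103 170 5283
rack 0.59 [218. 163.] 208 227 153 173 235
rack 0.57 [308. 138.] 264 354 102 170 5441
place 0.45 [324. 161.] 321 329 160 164 43
place 0.38 [220. 154.] 199 232 123 173 907
hung_a 0.68 [309. 160.] 303 313 155 169 111
hung_a 0.67 [340. 162.] 333 346 155 172 156
hung_b 0.68 [309. 160.] 303 313 155 169 111
hung_b 0.67 [340. 162.] 333 346 155 172 156
hung_c 0.68 [309. 160.] 303 313 155 169 111
hung_c 0.67 [340. 162.] 333 346 155 172 156
hung_d 0.68 [309. 160.] 303 313 155 169 111
hung_d 0.67 [340. 162.] 333 346 155 172 156
tin 0.78 [215. 134.] 203 223 125 146 360
```

View pics/side0.png

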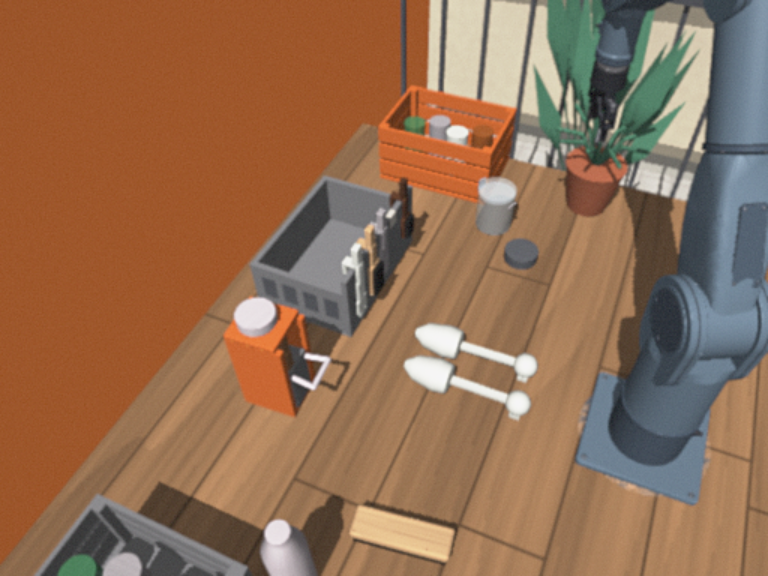

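View pics/top0.png

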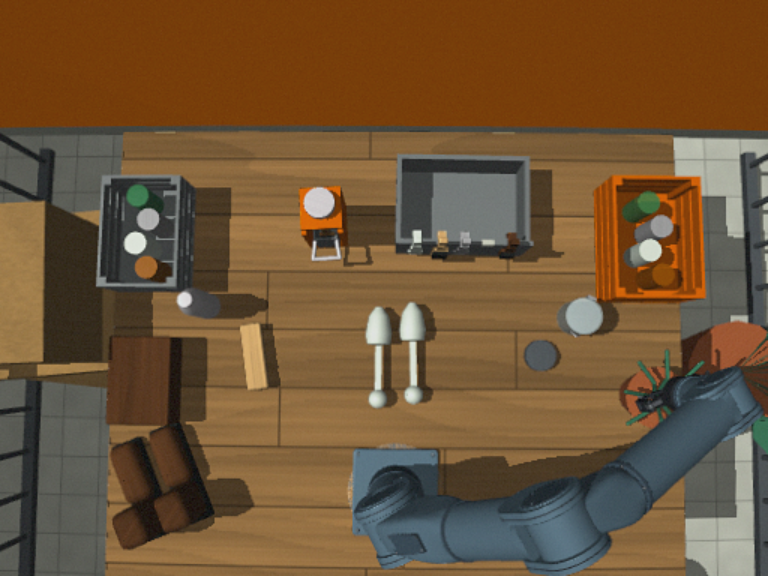

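Side view: housing at about (265,360) of the enlarged picture, crate at (335,250), handle at (315,370). Top view: handle bar at (326,259), patch at (488,242) between the steel shoehorn and the dark brush. Next I fit models to the masks.

```bash
cat > fit.py <<'E'
from h import *
from scipy.optimize import minimize
def box(x0,x1,y0,y1,z0,z1): return np.array([[x,y,z] for x in(x0,x1) for y in(y0,y1) for z in(z0,z1)])
def hullmask(c,P):
    q=np.array([proj(c,p) for p in P]); m=np.zeros((384*4,512*4),np.uint8)
    cv2.fillConvexPoly(m,cv2.convexHull(np.round(q*4+1.5).astype(np.int32)),255); return cv2.resize(m,(512,384),interpolation=cv2.INTER_AREA)/255.
def T(p,P):
    c,s=np.cos(p[2]),np.sin(p[2]); return np.c_[P[:,0]*c-P[:,1]*s+p[0],P[:,0]*s+P[:,1]*c+p[1],P[:,2]]
def fit(views,P,p0):
    def cost(p): return sum((np.abs(hullmask(c,T(p,P))-m)*w).sum()/m.sum() for c,m,w in views)
    best=None
    for st in ([.03,.03,.1],[.01,.01,.05],[.004,.004,.02]):
        r=minimize(cost,p0,method="Nelder-Mead",options=dict(initial_simplex=np.array([p0]+[np.array(p0)+np.eye(3)[i]*st[i] for i in range(3)]),xatol=1e-4,fatol=1e-4)); p0=r.x
    return r.x,r.fun
E
python3 - <<'E'
from fit import *
H=box(0,.11,-.049,.049,0,.212); R=np.r_[box(-.006,.006,-.165,.165,0,.17),box(.2,.226,-.165,.165,0,.13)]
vh=[];vr=[];cs={}
def best(n,l,px):
    for m in masks_of(n,l):
        if m["conf"]>.3 and m["pixels"].sum()>20:yield m["pixels"]
for n in ["side","top"]:
    c=cam(n); cs[n]=c
    g=cv2.cvtColor(c["image"],cv2.COLOR_RGB2HSV)
    h=masks_of(n,"housing")[0]["pixels"]; b=list(best(n,"bin",0))[0]|masks_of(n,"bin_handle")[0]["pixels"]; t=[m["pixels"] for m in masks_of(n,"tin")]
    ig=b.copy()
    for m in t: ig|=m
    for l in ["brush"]:
        for m in best(n,l,0): ig|=m
    ig=cv2.dilate(ig.astype(np.uint8),np.ones((3,3)))>0
    vh.append((c,h.astype(float),(~ig).astype(float)))
    r=max((m["pixels"] for m in masks_of(n,"rack")),key=lambda m:m.sum())
    ig=np.zeros_like(h)|h
    for m in best(n,"hung_a",0): ig|=m
    ig=cv2.dilate((ig&~r).astype(np.uint8),np.ones((5,5)))>0
    vr.append((c,r.astype(float),(~ig).astype(float)))
s=cs["top"]
p0=onz(s,(214,160),.2); r0=onz(s,(325,162),.17)
print(p0,r0)
ph,fh=fit(vh,H,[p0[0],p0[1],0]); print("housing",ph.round(4),fh)
for v in vh: print(fit([v],H,ph)[0].round(4))
pr,fr=fit(vr,R,[r0[0],r0[1]+.03,0]); print("rack",pr.round(4),fr)
for v in vr: print(fit([v],R,pr)[0].round(4))
for n in cs:
    c=cs[n]; im=cv2.resize(c["image"][:,:,::-1].copy(),None,fx=4,fy=4)
    L=T(ph,np.array([[0,.049,0],[0,.049,.212],[0,-.049,.212],[0,-.049,0],[0,.049,0],[0,.049,.212],[.11,.049,.212],[.11,-.049,.212],[0,-.049,.212]]))
    hb=T(ph,np.array([[-.045,.033,.106],[-.045,-.033,.106]]))
    K=T(pr,np.array([[-.006,.165,0],[-.006,.165,.17],[-.006,-.165,.17],[.006,-.165,.17],[.006,.165,.17],[-.006,.165,.17],[-.006,.165,0],[-.006,-.165,0]]))
    for q in (L,hb,K): cv2.polylines(im,[np.array([proj(c,p)*4+1.5 for p in q]).astype(np.int32)],False,(0,255,0),1)
    cv2.imwrite(f"pics/fit_{n}.png",im[400:1120,560:1320] if n=="side" else im[380:740,760:1460])
    pm=[m for m in masks_of(n,"place")][0]; print(n,"place",onz(c,pm["centre"],.17))
    for m in masks_of(n,"hung_a"): print(m["conf"],np.round(m["centre"]),onz(c,m["centre"],.17).round(3))
a=cv2.imread("pics/fit_side.png");b=cv2.imread("pics/fit_top.png")
a=cv2.resize(a,(600,568));b=cv2.resize(b,(700,360))
cv2.imwrite("pics/fs.png",a);cv2.imwrite("pics/ft.png",b)
np.save("ph.npy",ph);np.save("pr.npy",pr)
E
```

```text
[0.61428681 0.17788724 0.2       ] [ 0.61473811 -0.21789996  0.17      ]
housing [ 0.6493  0.2041 -0.7825] 10.115683524758339
[ 0.6489  0.2031 -0.7789]
[ 0.6317  0.2153 -0.7363]
rack [ 0.6192 -0.1599 -0.0144] 0.13866218695262625
[ 0.6212 -0.1623 -0.0045]
[ 0.6183 -0.159  -0.0146]
side place [ 0.60951151 -0.20316861  0.17      ]
0.85 [271. 139.] [ 0.593 -0.246  0.17 ]
0.77 [246. 177.] [ 0.596 -0.058  0.17 ]
0.72 [256. 158.] [ 0.601 -0.146  0.17 ]
0.58 [238. 184.] [ 0.602 -0.021  0.17 ]
top place [ 0.61802041 -0.21936395  0.17      ]
0.65 [277. 162.] [ 0.612 -0.047  0.17 ]
0.58 [294. 165.] [ 0.602 -0.105  0.17 ]
0.43 [340. 163.] [ 0.612 -0.271  0.17 ]
```

Run:
```python
from fit import *
H=box(0,.11,-.049,.049,0,.212); vh=[];cs={}
for n,(x0,x1,y0,y1) in dict(side=(140,225,190,285),top=(190,240,110,180)).items():
    c=cam(n);cs[n]=c;g=cv2.cvtColor(c["image"],cv2.COLOR_RGB2HSV).astype(int)
    roi=np.zeros((384,512),bool);roi[y0:y1,x0:x1]=1
    for l in("housing",): 
        for m in masks_of(n,l): print(n,m["conf"],np.round(m["centre"]),m["pixels"].sum())
    o=max((m["pixels"]&roi for m in masks_of(n,"housing")),key=lambda m:m.sum())
    ig=np.zeros_like(o)
    for l in("bin","bin_handle","brush","tin"):
        for m in masks_of(n,l):
            if m["pixels"].sum()<700 and m["conf"]>.4: ig|=m["pixels"]&roi
    ig=cv2.dilate((ig&~o).astype(np.uint8),np.ones((3,3)))>0
    vh.append((c,o.astype(float),(roi&~ig).astype(float)))
best=min((fit(vh,H,[.62,.19,y]) for y in(-.3,0,.3)),key=lambda r:r[1]);ph=best[0]
print("housing",ph.round(4),best[1])
for v in vh: print(fit([v],H,ph)[0].round(4))
np.save("ph.npy",ph);pr=np.load("pr.npy")
for n in cs:
    c=cs[n]; im=cv2.resize(c["image"][:,:,::-1].copy(),None,fx=4,fy=4)
    L=T(ph,np.array([[0,.049,0],[0,.049,.212],[0,-.049,.212],[0,-.049,0],[0,.049,0],[0,.049,.212],[.11,.049,.212],[.11,-.049,.212],[0,-.049,.212]]))
    hb=T(ph,np.array([[-.045,.033,.106],[-.045,-.033,.106]]))
    K=T(pr,np.array([[-.006,.165,0],[-.006,.165,.17],[-.006,-.165,.17],[.006,-.165,.17],[.006,.165,.17],[-.006,.165,.17],[-.006,.165,0],[-.006,-.165,0]]))
    for q in (L,hb,K): cv2.polylines(im,[np.array([proj(c,p)*4+1.5 for p in q]).astype(np.int32)],False,(0,255,0),1)
    cv2.imwrite(f"pics/f_{n}.png",im[400:1120,560:1320] if n=="side" else im[380:740,760:1460])
a=cv2.resize(cv2.imread("pics/f_side.png"),(450,426));b=cv2.resize(cv2.imread("pics/f_top.png"),(350,180))
im=np.zeros((600,800,3),np.uint8);im[:426,:450]=a;im[:180,450:]=b
im[200:560,450:800]=cv2.resize(cv2.imread("pics/f_top.png")[:360,:350],(350,360))
cv2.imwrite("pics/fit.png",im)
```

```text
side 0.7 [332. 134.] 843
side 0.61 [184. 242.] 2956
top 0.68 [216. 152.] 927
housing [0.6299 0.1798 0.048 ] 0.21178973471724802
[0.6316 0.1806 0.0352]
[0.6274 0.1776 0.0677]
```

View pics/fit.png

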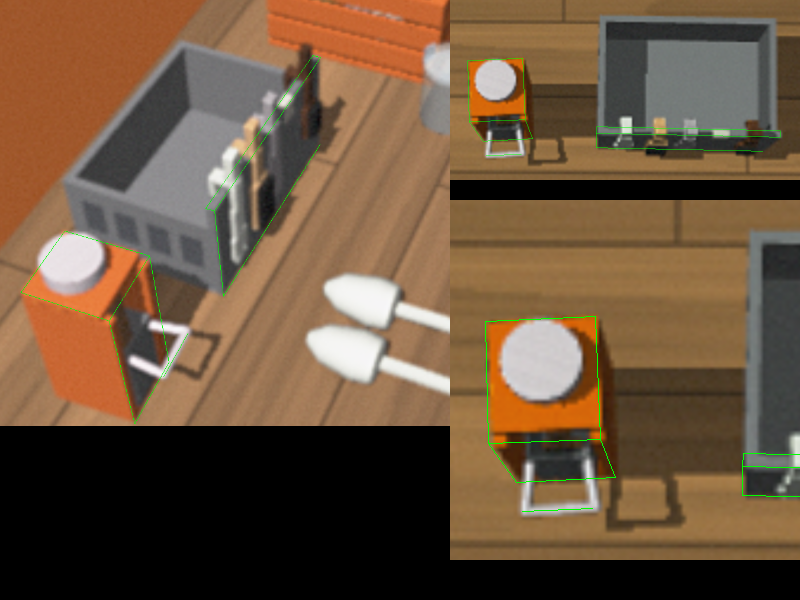

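The overlay matches: housing edges, handle bar and rim line up (housing ≈ (0.630, 0.180), yaw about 0.045; patch ≈ (0.618, −0.219)). The tool only points straight down, so I'll hook the bar with one wide-open finger to keep the body clear of the brush.

```bash
cat > go.py <<'E'
import sys
from h import *
from scipy.spatial.transform import Rotation as Ro
# usage: go.py x y z jawyaw(rad, world direction of tool x or -x)  -> shift in tool axes, turn in deg
def plan(x,y,z,yaw=None):
    o=observe(); q=o["tool_rot"]; R=Ro.from_quat([q[1],q[2],q[3],q[0]]).as_matrix()
    d=R.T@(np.array([x,y,z])-o["eef_pos"]); out=dict(shift=d.round(4).tolist())
    if yaw is not None:
        cur=np.arctan2(R[1,0],R[0,0]); w=(yaw-cur+np.pi/2)%np.pi-np.pi/2
        out["turn_deg"]=round(float(np.degrees(w*np.sign(R[2,1]))),1)
    print(out,"pos",o["eef_pos"].round(4),"t",round(o["t"],2),"F",o["contact_force"].round(1),"gap",round(o["finger_gap"],4),"j7",o["joints"].round(2)); return R
if __name__=="__main__":
    R=plan(*map(float,sys.argv[1:])); print(R.round(3).tolist())
E
python3 go.py .5605 .177 .32 .045
```

```text
{'shift': [-0.5785, -0.0887, 0.5834], 'turn_deg': -68.1} pos [ 0.2697 -0.5914  0.2313] t 2.9 F [-0.5  0.4  0. ] gap 0.0854 j7 [ 1.08  0.54 -0.    1.54  0.    1.07 -0.07]
[[0.415, -0.0, 0.91], [-0.91, -0.0, 0.415], [0.0, -1.0, -0.0]]
```

Request:
arm_command(
  motion=[
    [0.085, [-0.01, -0.06, 0.01], 0],
    [0.085, [-0.05, -0.09, 0.05], 0],
    [0.085, [-0.094, -0.09, 0.094], 0],
    [0.085, [-0.138, -0.09, 0.138], 0],
    [0.085, [-0.182, -0.09, 0.182], 0],
  ],
)

```text
t: 3.52
eef_pos: [0.3601, -0.3489, 0.3216]
tool_rot: [-0.595, 0.595, -0.382, 0.383]
contact_force: [1.1, 0.2, 0.3]
finger_gap: 0.0852
```

Request:
arm_command(
  motion=[
    [0.085, [-0.044, 0, 0.044], 0],
    [0.085, [-0.088, 0, 0.088], 0],
    [0.085, [-0.132, 0, 0.132], 0],
    [0.085, [-0.176, 0, 0.176], -10],
    [0.085, [-0.22, 0, 0.22], -20],
  ],
)

```text
t: 4.15
eef_pos: [0.469, -0.0575, 0.3217]
tool_rot: [-0.653, 0.653, -0.271, 0.272]
contact_force: [0.2, -0.4, -0.7]
finger_gap: 0.0848
```

```bash
python3 go.py .5605 .177 .25 .045
```

```text
{'shift': [-0.1019, 0.0717, 0.2302], 'turn_deg': -47.8} pos [ 0.469  -0.0575  0.3217] t 4.15 F [ 0.2 -0.4 -0.7] gap 0.0848 j7 [ 0.39  0.16 -0.4   1.86  0.07  1.13 -0.83]
[[0.705, 0.001, 0.709], [-0.709, -0.001, 0.705], [0.001, -1.0, 0.0]]
```

Request:
arm_command(
  motion=[
    [0.085, [-0.02, 0.02, 0.046], -10],
    [0.085, [-0.041, 0.03, 0.092], -20],
    [0.085, [-0.061, 0.04, 0.138], -30],
    [0.085, [-0.082, 0.055, 0.184], -40],
    [0.085, [-0.102, 0.072, 0.23], -47.8],
  ],
)

```text
t: 4.78
eef_pos: [0.5618, 0.176, 0.2491]
tool_rot: [0.707, -0.707, -0.016, 0.015]
contact_force: [0.7, 0.1, 0.5]
finger_gap: 0.0849
```

```bash
python3 go.py .5605 .177 .079 .045
python3 - <<'E'
from fit import *
ph=np.load("ph.npy")
c=cam("wrist"); print(c["C"].round(3),c["R"][2].round(2))
im=c["image"][:,:,::-1].copy()
hb=T(ph,np.array([[-.045,.033,.106],[-.045,-.033,.106]]))
cv2.polylines(im,[np.array([proj(c,p) for p in hb]).astype(np.int32)],False,(0,255,0),1)
cv2.imwrite("pics/w1.png",im)
for m in masks_of("wrist","bin_handle"): print(m["conf"],m["centre"],m["pixels"].sum(),onz(c,m["centre"],.106))
E
```

```text
{'shift': [-0.0014, 0.1701, 0.001], 'turn_deg': -0.0} pos [0.5618 0.176  0.2491] t 4.78 F [0.7 0.1 0.5] gap 0.0849 j7 [ 0.06  0.48 -0.6   1.66  0.3   1.09 -0.58]
[[0.999, 0.001, -0.045], [0.045, 0.0, 0.999], [0.001, -1.0, 0.0]]
[0.559 0.251 0.392] [ 0.01 -0.3  -0.95]
0.83 [319.3, 169.6] 4260 [0.6262721  0.18320248 0.106     ]
```

View pics/w1.png

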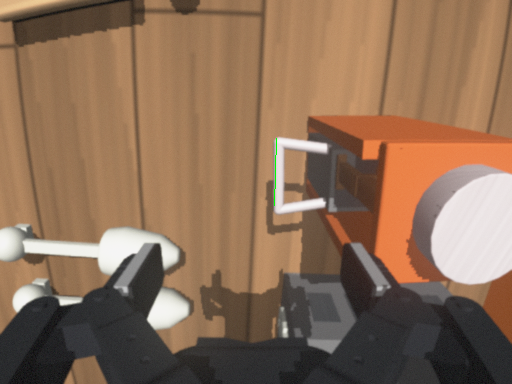

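Bar at about (279,175), within 3 px of the prediction (~2 mm farther from the robot). Descending with the inner finger behind the bar.

Request:
arm_command(
  motion=[
    [0.085, [0, 0.05, 0], 0],
    [0.085, [0, 0.1, 0], 0],
    [0.085, [0, 0.14, 0], 0],
    [0.085, [0, 0.17, 0], 0],
    [0.085, [0, 0.17, 0], 0],
  ],
)

```text
t: 5.5
eef_pos: [0.5594, 0.1734, 0.0775]
tool_rot: [-0.706, 0.708, 0.013, -0.015]
contact_force: [-0.0, -1.3, -0.1]
finger_gap: 0.0848
```

Request:
arm_command(
  motion=[
    [0.085, [-0.008, 0, 0], 0],
    [0.085, [-0.014, 0.002, 0], 0],
    [0.085, [-0.02, 0.006, 0], 0],
    [0.085, [-0.026, 0.01, 0], 0],
    [0.085, [-0.032, 0.014, 0], 0],
  ],
)

```text
t: 6.12
eef_pos: [0.5286, 0.1733, 0.0651]
tool_rot: [-0.707, 0.707, 0.014, -0.014]
contact_force: [0.7, -0.4, 1.4]
finger_gap: 0.0847
```

Request:
arm_command(
  motion=[
    [0.085, [-0.006, 0.005, 0], 0],
    [0.085, [-0.012, 0.01, 0], 0],
    [0.085, [-0.017, 0.014, 0], 0],
    [0.085, [-0.022, 0.019, 0], 0],
    [0.085, [-0.025, 0.02, 0], 0],
  ],
)

```text
t: 6.75
eef_pos: [0.5122, 0.1726, 0.0504]
tool_rot: [0.708, -0.706, -0.02, 0.008]
contact_force: [4.1, -8.8, 33.3]
finger_gap: 0.085
```

```bash
python3 go.py .5 .177 .25 .045
python3 - <<'E'
from h import *
c=cam("side"); im=c["image"][:,:,::-1]; cv2.imwrite("pics/s2.png",cv2.resize(im[160:310,120:300],None,fx=4,fy=4,interpolation=cv2.INTER_CUBIC))
E
```

```text
{'shift': [-0.0087, -0.1998, 0.0051], 'turn_deg': -0.3} pos [0.5122 0.1726 0.0504] t 6.75 F [ 4.1 -8.8 33.3] gap 0.085 j7 [-0.05  0.67 -0.47  1.93  0.5   0.64 -0.8 ]
[[0.999, 0.017, -0.039], [0.039, 0.002, 0.999], [0.017, -1.0, 0.001]]
```

View pics/s2.png

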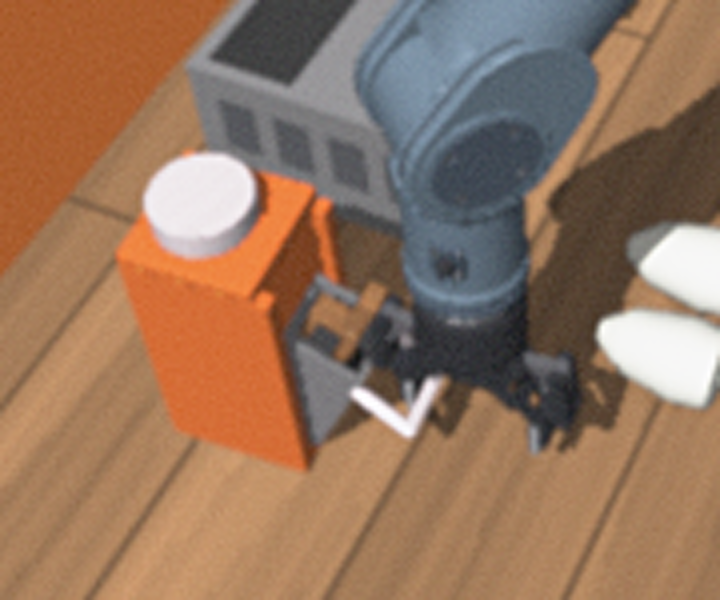

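The bin is nearly out, but the gripper is pressing down (33 N up); its knuckle rests on something near the bar. Lifting, then pulling on.

Request:
arm_command(
  motion=[
    [0.085, [0.003, -0.01, 0], 0],
    [0.085, [0.003, -0.014, 0], 0],
    [0.085, [0, -0.014, 0], 0],
    [0.085, [-0.002, -0.014, 0], 0],
    [0.085, [-0.002, -0.014, 0], 0],
  ],
)

```text
t: 7.42
eef_pos: [0.5087, 0.1723, 0.0598]
tool_rot: [0.708, -0.706, -0.017, 0.01]
contact_force: [20.1, 1.3, -14.1]
finger_gap: 0.0854
```

```bash
python3 go.py .5 .177 .25 .045
python3 - <<'E'
from fit import *
ph=np.load("ph.npy")
def Th(th,x,y,z): # hinge-frame point at angle th -> world
    c,s=np.cos(th),np.sin(th); return T(ph,np.array([[x*c-z*s,y,z*c+x*s+.006]]))[0]
c=cam("side"); im=cv2.resize(c["image"][:,:,::-1],None,fx=4,fy=4,interpolation=cv2.INTER_CUBIC)
for th,col in((.3,(255,0,0)),(.4,(255,255,0)),(.52,(0,255,0))):
    q=np.array([proj(c,Th(th,-.045,y,.1))*4+1.5 for y in(.033,-.033)]).astype(int); cv2.line(im,tuple(map(int,q[0])),tuple(map(int,q[1])),col,1)
    cv2.circle(im,tuple(map(int,proj(c,Th(th,.027,0,.153))*4)),4,col,1)
cv2.imwrite("pics/s3.png",im[700:1240,480:1200])
E
```

```text
{'shift': [-0.0063, -0.1903, 0.0056], 'turn_deg': -0.4} pos [0.5087 0.1723 0.0598] t 7.42 F [ 20.1   1.3 -14.1] gap 0.0854 j7 [-0.04  0.65 -0.49  1.93  0.48  0.66 -0.78]
[[0.999, 0.011, -0.038], [0.038, 0.004, 0.999], [0.011, -1.0, 0.003]]
```

View pics/s3.png

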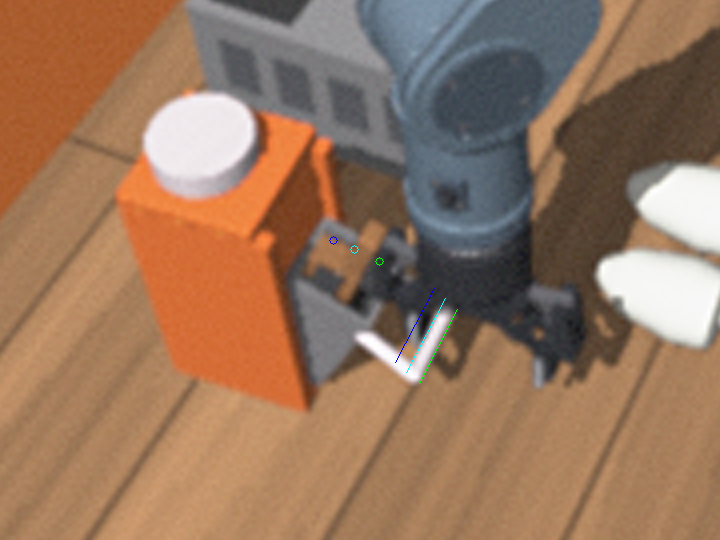

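Bar overlay puts the bin between 0.46 and 0.52 rad (20 N pull at the stop). Easing off and lifting clear.

Request:
arm_command(
  motion=[
    [0.085, [0.007, 0, 0], 0],
    [0.085, [0.007, -0.01, 0], 0],
    [0.085, [0.006, -0.04, 0], 0],
    [0.085, [0.002, -0.1, 0], 0],
    [0.085, [0, -0.16, 0], 0],
  ],
)

```text
t: 8.1
eef_pos: [0.4997, 0.1721, 0.2201]
tool_rot: [-0.707, 0.707, 0.013, -0.016]
contact_force: [1.8, -0.1, -0.5]
finger_gap: 0.085
```

```bash
python3 go.py .5774 .178 .26 1.616
python3 - <<'E'
from fit import *
ph=np.load("ph.npy")
def Th(th,x,y,z):
    c,s=np.cos(th),np.sin(th); return T(ph,np.array([[x*c-z*s,y,z*c+x*s+.006]]))[0]
for th in(.46,.5,.52): print(Th(th,.027,0,.153).round(4),Th(th,-.045,0,.1).round(4))
cc={}
P=[]
for n in("side","top","wrist"):
    c=cam(n); cc[n]=c
    for l in("brush","bin_handle"):
        for m in masks_of(n,l)[:2]: print(n,l,round(m["conf"],2),np.round(m["centre"]),m["pixels"].sum(),onz(c,m["centre"],.07 if l!="brush" else .152).round(3))
    im=cv2.resize(c["image"][:,:,::-1],None,fx=3,fy=3,interpolation=cv2.INTER_CUBIC)
    for th,col in((.4,(255,0,0)),(.46,(255,255,0)),(.52,(0,255,0))):
        q=[tuple(int(v) for v in proj(c,Th(th,-.045,y,.1))*3+1) for y in(.033,-.033)]; cv2.line(im,q[0],q[1],col,1)
        a=[tuple(int(v) for v in proj(c,Th(th,.027,0,z))*3+1) for z in (.13,.176)]; cv2.line(im,a[0],a[1],col,1)
    m=proj(c,Th(.5,0,0,.1))*3; x,y=int(m[0]),int(m[1]); w=200
    x=max(w,min(x,1536-w));y=max(w,min(y,1152-w)); P.append(cv2.resize(im[y-w:y+w,x-w:x+w],(266,266)) if n!="side" else cv2.resize(im[y-w:y+w,x-w:x+w],(266,266)))
    cv2.imwrite(f"pics/t_{n}.png",im[y-w:y+w,x-w:x+w])
cv2.imwrite("pics/t4.png",cv2.hconcat([cv2.imread("pics/t_side.png"),cv2.imread("pics/t_wrist.png")]))
E
```

```text
{'shift': [0.0777, -0.0402, 0.0026], 'turn_deg': 89.8} pos [0.4997 0.1721 0.2201] t 8.1 F [ 1.8 -0.1 -0.5] gap 0.085 j7 [ 0.08  0.42 -0.63  1.84  0.29  0.98 -0.63]
[[0.999, -0.004, -0.042], [0.041, -0.001, 0.999], [-0.004, -1.0, -0.001]]
[0.5862 0.1777 0.1551] [0.5453 0.1757 0.0756]
[0.5803 0.1774 0.1532] [0.5426 0.1756 0.0722]
[0.5774 0.1772 0.1522] [0.5413 0.1755 0.0704]
side brush 0.46 [210. 241.] 240 [0.587 0.184 0.152]
side bin_handle 0.88 [202. 254.] 699 [0.625 0.183 0.07 ]
top brush 0.5 [132. 205.] 473 [0.455 0.477 0.152]
top brush 0.44 [221. 163.] 131 [0.611 0.159 0.152]
top bin_handle 0.63 [220. 160.] 197 [0.638 0.168 0.07 ]
wrist brush 0.58 [375. 197.] 2815 [0.589 0.178 0.152]
wrist bin_handle 0.84 [386. 170.] 6200 [0.631 0.18  0.07 ]
wrist bin_handle 0.53 [378. 193.] 2757 [0.627 0.156 0.07 ]
```

View pics/t4.png

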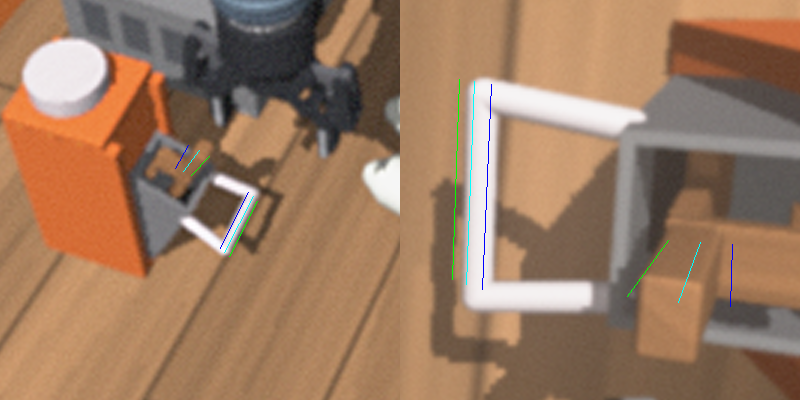

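The bar lies at about 0.46 rad by overlay (with the 2 mm offset), the brush tab tip at crop (668,318), leaning on the front wall. Turning the jaws across and going above the tab.

Request:
arm_command(
  motion=[
    [0.06, [0.01, -0.02, 0], 10.5],
    [0.06, [0.02, -0.04, 0], 21],
    [0.06, [0.03, -0.05, 0], 31.5],
    [0.06, [0.04, -0.05, 0], 42],
    [0.06, [0.05, -0.05, 0], 52],
  ],
)

```text
t: 9.18
eef_pos: [0.5518, 0.1742, 0.2682]
tool_rot: [-0.64, 0.641, -0.299, 0.298]
contact_force: [0.2, -0.0, -0.3]
finger_gap: 0.0601
```

```bash
python3 go.py .582 .175 .24 1.616
```

```text
{'shift': [0.0188, 0.0282, 0.0237], 'turn_deg': 37.4} pos [0.5518 0.1742 0.2682] t 9.18 F [ 0.2 -0.  -0.3] gap 0.0601 j7 [-0.06  0.41 -0.43  1.67  0.19  1.1  -1.42]
[[0.643, -0.002, 0.766], [-0.766, -0.001, 0.643], [-0.001, -1.0, -0.002]]
```

Request:
arm_command(
  motion=[
    [0.06, [0.006, 0.005, 0.006], 10],
    [0.06, [0.012, 0.01, 0.012], 20],
    [0.06, [0.019, 0.015, 0.024], 30],
    [0.06, [0.019, 0.02, 0.024], 37.4],
    [0.06, [0.019, 0.02, 0.024], 37.4],
  ],
)

```text
t: 9.8
eef_pos: [0.5817, 0.1753, 0.2478]
tool_rot: [-0.512, 0.514, -0.487, 0.486]
contact_force: [-0.7, 0.5, -0.3]
finger_gap: 0.0599
```

```bash
python3 go.py .582 .175 .141 1.616
python3 - <<'E'
from fit import *
ph=np.load("ph.npy"); ph[0]+=.0025; ph[1]-=.002
def Th(th,x,y,z):
    c,s=np.cos(th),np.sin(th); return T(ph,np.array([[x*c-z*s,y,z*c+x*s+.006]]))[0]
c=cam("wrist"); print(c["C"].round(3))
for m in masks_of("wrist","brush")[:2]: print(m["conf"],m["centre"],m["pixels"].sum())
im=c["image"][:,:,::-1].copy()
for th,col in((.44,(255,255,0)),(.5,(0,255,0))):
    for z in(.13,.176):
        q=np.array([proj(c,Th(th,.027+dx,dy,z)) for dx,dy in((-.007,-.01),(.007,-.01),(.007,.01),(-.007,.01))]).astype(np.int32); cv2.polylines(im,[q],True,col,1)
for d in(0,-.019): print(proj(c,[.582,.175,.16+d]))
cv2.circle(im,tuple(int(v) for v in proj(c,[.582,.175,.16])),3,(0,0,255),-1)
cv2.imwrite("pics/w5.png",cv2.resize(im,(768,576)))
E
```

```text
{'shift': [0.0002, 0.1068, 0.0006], 'turn_deg': 0.4} pos [0.5817 0.1753 0.2478] t 9.8 F [-0.7  0.5 -0.3] gap 0.0599 j7 [-0.16  0.47 -0.29  1.62  0.14  1.08 -2.  ]
[[0.052, -0.003, 0.999], [-0.999, -0.001, 0.052], [0.001, -1.0, -0.003]]
[0.659 0.179 0.391]
0.68 [253.3, 165.8] 2624
[251.29709215 192.70194359]
[251.32254153 185.51816858]
```

View pics/w5.png

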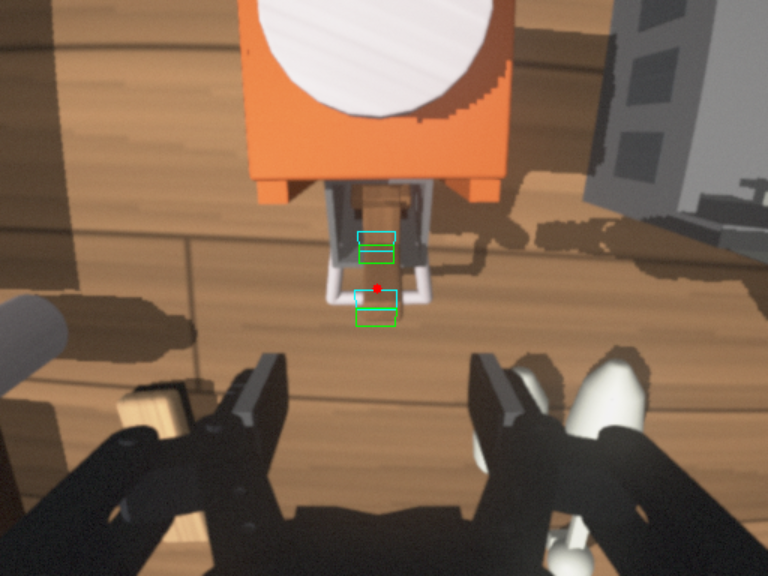

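Tab end at about (382,318), matching θ≈0.47, ~2 mm to the −y side. Descending and gripping.

Request:
arm_command(
  motion=[
    [0.06, [0.002, 0.04, 0], 0],
    [0.06, [0.002, 0.08, 0], 0],
    [0.06, [0.002, 0.107, 0], 0],
    [0.015, [0.002, 0.107, 0], 0],
    [0.015, [0.002, 0.107, 0], 0],
  ],
  newtons=30,
)

```text
t: 10.52
eef_pos: [0.5835, 0.1737, 0.1436]
tool_rot: [0.513, -0.512, 0.487, -0.487]
contact_force: [0.6, 0.3, -0.3]
finger_gap: 0.0242
```

Request:
arm_command(
  motion=[
    [0.012, [0, 0, 0], 0],
    [0.012, [0, 0, 0], 0],
    [0.012, [0, 0, 0], 0],
    [0.012, [0, 0, 0], 0],
    [0.012, [0, 0, 0], 0],
  ],
  newtons=30,
)

```text
t: 11.15
eef_pos: [0.5835, 0.1737, 0.1437]
tool_rot: [0.513, -0.512, 0.487, -0.487]
contact_force: [-1.9, -0.3, 6.5]
finger_gap: 0.0194
```

Request:
arm_command(
  motion=[
    [0.012, [0, -0.02, -0.01], 0],
    [0.012, [0, -0.045, -0.023], 0],
    [0.012, [0, -0.07, -0.036], 0],
    [0.012, [0, -0.097, -0.05], 0],
    [0.012, [0, -0.125, -0.065], 0],
  ],
)

```text
t: 11.78
eef_pos: [0.517, 0.1698, 0.2681]
tool_rot: [-0.512, 0.513, -0.487, 0.487]
contact_force: [0.0, 0.9, -1.9]
finger_gap: 0.0193
```

Request:
arm_command(
  motion=[
    [0.012, [0, -0.03, -0.012], 0],
    [0.012, [0, -0.05, -0.02], 0],
    [0.012, [0, -0.05, -0.02], 0],
    [0.012, [0, -0.05, -0.02], 0],
    [0.012, [0, -0.05, -0.02], 0],
  ],
)

```text
t: 12.4
eef_pos: [0.4975, 0.1687, 0.316]
tool_rot: [-0.512, 0.513, -0.488, 0.487]
contact_force: [-0.7, -0.2, -1.8]
finger_gap: 0.0193
```

```bash
python3 go.py .52 -.2 .32 1.5563
python3 - <<'E'
from fit import *
c=cam("side"); im=c["image"][:,:,::-1]; a=cv2.resize(im[150:320,110:310],None,fx=2.5,fy=2.5,interpolation=cv2.INTER_CUBIC)
w=cam("wrist"); b=cv2.resize(w["image"][:,:,::-1],(300,225)); o=np.zeros((425,800,3),np.uint8); o[:,:500]=a[:425]; o[:225,500:]=b; cv2.imwrite("pics/g6.png",o)
for m in masks_of("side","brush")[:2]: print(m["conf"],m["centre"],m["pixels"].sum())
E
```

```text
{'shift': [0.3693, -0.0038, 0.0038], 'turn_deg': 3.7} pos [0.4975 0.1687 0.316 ] t 12.4 F [-0.7 -0.2 -1.8] gap 0.0193 j7 [-0.15  0.26 -0.32  1.75  0.09  1.15 -2.01]
[[0.051, -0.002, 0.999], [-0.999, -0.001, 0.051], [0.001, -1.0, -0.002]]
0.67 [229.4, 223.8] 350
```

View pics/g6.png

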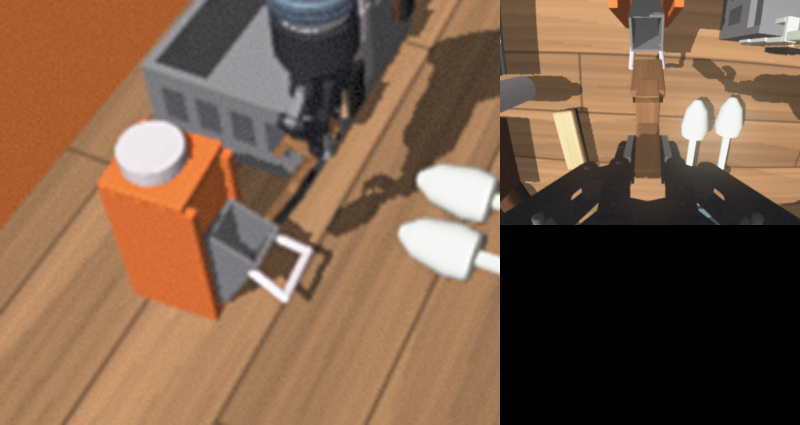

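The brush is out, held leaning ~30° with the foot toward the housing (foot near (290,205) in the crop). I'll carry it in front of the bare place, and later use the flat crate wall to turn it upright in the grip.

Request:
arm_command(
  motion=[
    [0.012, [0.03, 0, -0.003], 0],
    [0.012, [0.075, 0, -0.005], 0],
    [0.012, [0.12, 0, -0.008], 0],
    [0.012, [0.165, 0, -0.01], 0],
    [0.012, [0.21, 0, -0.01], 0],
  ],
)

```text
t: 13.18
eef_pos: [0.4983, -0.0427, 0.3171]
tool_rot: [-0.513, 0.513, -0.487, 0.487]
contact_force: [0.7, 0.2, -1.2]
finger_gap: 0.0196
```

Request:
arm_command(
  motion=[
    [0.012, [0.045, 0, 0], 1],
    [0.012, [0.09, 0, 0], 2],
    [0.012, [0.135, 0, 0], 3],
    [0.012, [0.16, 0, 0], 3.7],
    [0.012, [0.16, 0, 0], 3.7],
  ],
)

```text
t: 13.8
eef_pos: [0.5063, -0.2025, 0.3169]
tool_rot: [0.496, -0.496, 0.504, -0.504]
contact_force: [0.3, 0.7, -1.6]
finger_gap: 0.0197
```

```bash
python3 go.py .52 -.219 .224 1.5563
python3 - <<'E'
from fit import *
pr=np.load("pr.npy")
c=cam("wrist"); print(c["C"].round(3))
for l in("place","hung_a","brush"):
    for m in masks_of("wrist",l)[:4]:
        ys,xs=np.where(m["pixels"]); print(l,round(m["conf"],2),np.round(m["centre"],1),xs.min(),xs.max(),ys.min(),ys.max(),onz(c,m["centre"],.17).round(4))
im=c["image"][:,:,::-1].copy()
for dx in(-.006,.006):
    K=T(pr,np.array([[dx,.165,.17],[dx,-.165,.17]])); cv2.polylines(im,[np.array([proj(c,p) for p in K]).astype(np.int32)],False,(0,255,0),1)
cv2.circle(im,tuple(int(v) for v in proj(c,[.618,-.219,.17])),3,(0,0,255),-1)
cv2.imwrite("pics/w7.png",cv2.resize(im,(768,576)))
E
```

```text
{'shift': [0.0162, 0.0928, 0.014], 'turn_deg': -0.1} pos [ 0.5063 -0.2025  0.3169] t 13.8 F [ 0.3  0.7 -1.6] gap 0.0197 j7 [ 0.36  0.28 -0.07  1.71  0.02  1.15 -1.31]
[[-0.017, -0.001, 1.0], [-1.0, -0.0, -0.017], [0.0, -1.0, -0.001]]
[ 0.583 -0.204  0.46 ]
place 0.8 [270.6  49. ] 250 284 40 58 [ 0.6184 -0.2213  0.17  ]
hung_a 0.92 [145.1  55.4] 104 190 19 84 [ 0.6162 -0.1108  0.17  ]
hung_a 0.72 [333.4  52. ] 296 363 17 81 [ 0.6157 -0.2764  0.17  ]
hung_a 0.67 [71.9 53.6] 28 137 23 74 [ 0.6214 -0.0433  0.17  ]
hung_a 0.57 [201.8  47.6] 177 231 17 71 [ 0.6209 -0.1615  0.17  ]
brush 0.78 [252.2 194.7] 222 281 101 305 [ 0.4851 -0.2031  0.17  ]
```

View pics/w7.png

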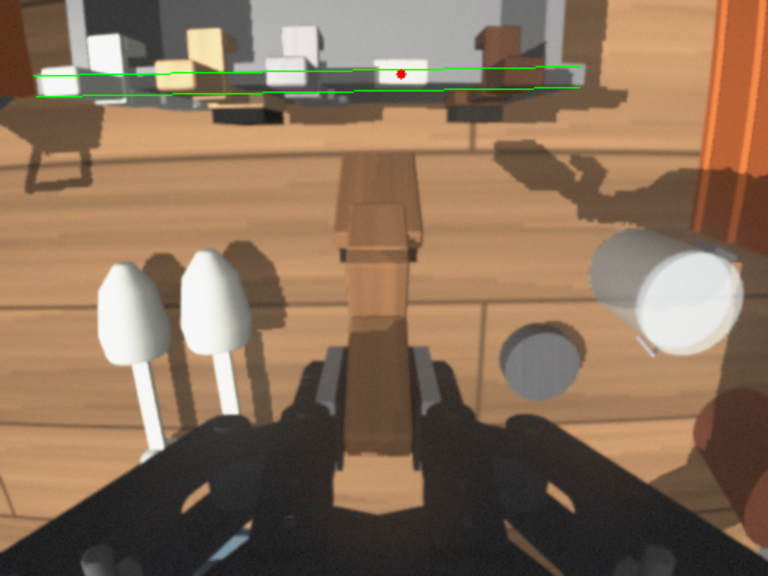

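The patch sits at about (401,72) → (0.618, −0.221), gaps on both sides free, brush centred in the fingers. Lowering in front of the wall, then pushing the foot against it.

Request:
arm_command(
  motion=[
    [0.012, [0.006, 0.02, 0.005], 0],
    [0.012, [0.012, 0.05, 0.01], 0],
    [0.012, [0.018, 0.08, 0.015], 0],
    [0.012, [0.018, 0.091, 0.018], 0],
    [0.012, [0.018, 0.091, 0.018], 0],
  ],
  newtons=20,
)

```text
t: 14.62
eef_pos: [0.5245, -0.2181, 0.2262]
tool_rot: [0.497, -0.497, 0.503, -0.503]
contact_force: [0.5, -0.2, -1.4]
finger_gap: 0.0192
```

Request:
arm_command(
  motion=[
    [0.012, [0, 0, 0.01], 0],
    [0.012, [0, 0, 0.02], 0],
    [0.012, [0, 0, 0.03], 0],
    [0.012, [0, 0, 0.04], 0],
    [0.012, [0, 0, 0.05], 0],
  ],
)

```text
t: 15.25
eef_pos: [0.5748, -0.22, 0.2262]
tool_rot: [0.496, -0.497, 0.504, -0.503]
contact_force: [-2.7, 0.0, 0.3]
finger_gap: 0.019
```

```bash
python3 go.py .613 -.2205 .226 1.5563
```

```text
{'shift': [-0.0001, 0.0002, 0.0382], 'turn_deg': 0.0} pos [ 0.5748 -0.22    0.2262] t 15.25 F [-2.7  0.   0.3] gap 0.019 j7 [ 0.34  0.48 -0.07  1.64  0.04  1.02 -1.32]
[[-0.014, -0.001, 1.0], [-1.0, 0.0, -0.014], [0.0, -1.0, -0.001]]
```

Contact of 2.7 N: it is pivoting as planned. Continuing.

Request:
arm_command(
  motion=[
    [0.012, [0, 0, 0.01], 0],
    [0.012, [0, 0, 0.02], 0],
    [0.012, [0, 0, 0.029], 0],
    [0.012, [0, 0, 0.035], 0],
    [0.012, [0, 0, 0.036], 0],
  ],
)

```text
t: 15.88
eef_pos: [0.6106, -0.2204, 0.2262]
tool_rot: [0.497, -0.497, 0.503, -0.503]
contact_force: [-3.0, 0.0, 1.2]
finger_gap: 0.0197
```

```bash
python3 go.py .613 -.2205 .226 1.5563
python3 - <<'E'
from fit import *
c=cam("side"); im=c["image"][:,:,::-1]; a=cv2.resize(im[95:215,190:310],None,fx=4,fy=4,interpolation=cv2.INTER_CUBIC)
w=cam("wrist"); b=cv2.resize(w["image"][:,:,::-1],(320,240)); o=np.zeros((480,800,3),np.uint8); o[:,:480]=a; o[:240,480:]=b
t=cam("top"); o[240:,480:720]=cv2.resize(t["image"][130:190,295:355,::-1],(240,240),interpolation=cv2.INTER_CUBIC)
cv2.imwrite("pics/v8.png",o)
E
```

```text
{'shift': [0.0, 0.0002, 0.0024], 'turn_deg': 0.1} pos [ 0.6106 -0.2204  0.2262] t 15.88 F [-3.   0.   1.2] gap 0.0197 j7 [ 0.32  0.54 -0.06  1.54  0.04  1.06 -1.34]
[[-0.014, -0.0, 1.0], [-1.0, 0.0, -0.014], [-0.0, -1.0, -0.0]]
```

View pics/v8.png

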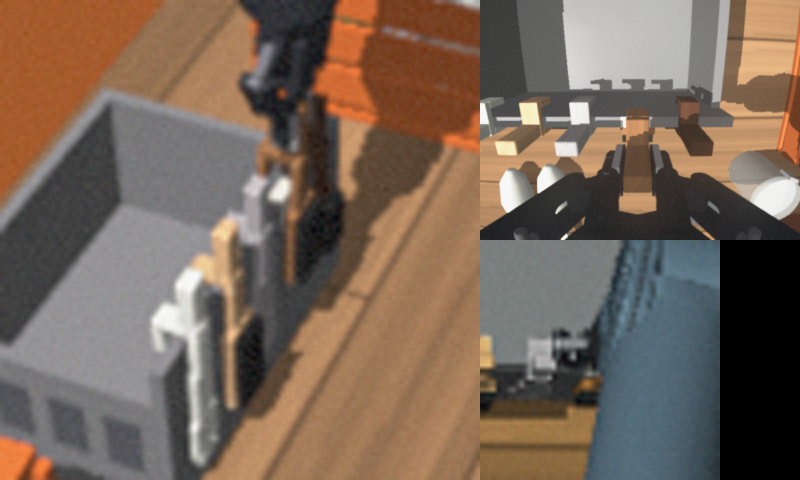

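Nearly upright, the hook tip over the rim beside the steel shoehorn and clear of it. A little more push, then lowering.

Request:
arm_command(
  motion=[
    [0.012, [0, 0, 0.002], 0],
    [0.012, [0, 0, 0.003], 0],
    [0.012, [0, 0.01, 0.003], 0],
    [0.012, [0, 0.02, 0.003], 0],
    [0.012, [0, 0.026, 0.003], 0],
  ],
)

```text
t: 16.65
eef_pos: [0.6135, -0.2203, 0.1992]
tool_rot: [0.497, -0.496, 0.503, -0.503]
contact_force: [-0.7, 1.1, -1.4]
finger_gap: 0.0194
```

```bash
python3 go.py .613 -.2205 .191 1.5563
```

```text
{'shift': [0.0002, 0.0082, -0.0005], 'turn_deg': 0.1} pos [ 0.6135 -0.2203  0.1992] t 16.65 F [-0.7  1.1 -1.4] gap 0.0194 j7 [ 0.32  0.57 -0.06  1.56  0.04  1.01 -1.34]
[[-0.014, 0.0, 1.0], [-1.0, 0.0, -0.014], [-0.0, -1.0, 0.0]]
```

Request:
arm_command(
  motion=[
    [0.012, [0, 0.002, 0], 0],
    [0.012, [0, 0.004, 0], 0],
    [0.012, [0, 0.006, 0], 0],
    [0.012, [0, 0.007, 0], 0],
    [0.012, [0, 0.007, 0], 0],
  ],
)

```text
t: 17.27
eef_pos: [0.6133, -0.2205, 0.1933]
tool_rot: [-0.497, 0.497, -0.503, 0.503]
contact_force: [0.1, -0.2, -2.1]
finger_gap: 0.0193
```

Request:
arm_command(
  motion=[
    [0.012, [0, 0.001, 0], 0],
    [0.012, [0, 0.001, 0], 0],
    [0.012, [0, 0.002, 0], 0],
    [0.012, [0, 0.002, 0], 0],
    [0.012, [0, 0.002, 0], 0],
  ],
)

```text
t: 17.9
eef_pos: [0.6133, -0.2205, 0.1913]
tool_rot: [-0.497, 0.497, -0.503, 0.503]
contact_force: [0.2, -0.1, -1.7]
finger_gap: 0.0194
```

Request:
arm_command(
  motion=[
    [0.012, [0, 0.001, 0], 0],
    [0.012, [0, 0.002, 0], 0],
    [0.012, [0, 0.002, 0], 0],
    [0.012, [0, 0.003, 0], 0],
    [0.012, [0, 0.003, 0], 0],
  ],
)

```text
t: 18.52
eef_pos: [0.6136, -0.2206, 0.1906]
tool_rot: [-0.497, 0.496, -0.503, 0.504]
contact_force: [-5.2, 2.7, 14.0]
finger_gap: 0.0195
```

Request:
arm_command(
  motion=[
    [0.012, [0, 0.001, 0], 0],
    [0.012, [0, 0.002, 0], 0],
    [0.012, [0, 0.002, 0], 0],
    [0.012, [0, 0.002, 0], 0],
    [0.012, [0, 0.002, 0], 0],
  ],
)

```text
t: 19.15
eef_pos: [0.6136, -0.2206, 0.1905]
tool_rot: [-0.497, 0.496, -0.503, 0.504]
contact_force: [-11.3, 3.6, 25.3]
finger_gap: 0.0197
```

Firm contact at TCP z 0.1906, matching the expected seated height. Relax, open slightly, lift.

Request:
arm_command(
  motion=[
    [0.012, [0, -0.004, 0], 0],
    [0.03, [0, -0.004, 0], 0],
    [0.034, [0, -0.004, 0], 0],
    [0.034, [0, -0.004, 0], 0],
    [0.034, [0, -0.004, 0], 0],
  ],
)

```text
t: 19.77
eef_pos: [0.6133, -0.2205, 0.19]
tool_rot: [0.496, -0.497, 0.504, -0.503]
contact_force: [-0.1, -0.4, -0.4]
finger_gap: 0.0343
```

```bash
python3 go.py .613 -.2205 .191 1.5563
```

```text
{'shift': [0.0, -0.001, -0.0003], 'turn_deg': 0.0} pos [ 0.6133 -0.2205  0.19  ] t 19.77 F [-0.1 -0.4 -0.4] gap 0.0343 j7 [ 0.32  0.58 -0.06  1.57  0.04  0.99 -1.34]
[[-0.014, -0.0, 1.0], [-1.0, 0.0, -0.014], [-0.0, -1.0, -0.0]]
```

Request:
arm_command(
  motion=[
    [0.034, [0, -0.02, 0], 0],
    [0.034, [0, -0.05, 0], 0],
    [0.034, [0, -0.09, 0], 0],
    [0.034, [0, -0.13, -0.02], 0],
    [0.034, [0, -0.14, -0.06], 0],
  ],
)

```text
t: 20.4
eef_pos: [0.5549, -0.2197, 0.333]
tool_rot: [-0.498, 0.496, -0.502, 0.505]
contact_force: [-0.9, -0.1, -0.2]
finger_gap: 0.0339
```

```bash
python3 go.py .49 .174 .30 1.616
python3 - <<'E'
from fit import *
w=cam("wrist")
for l in("brush","place"):
    for m in masks_of("wrist",l)[:3]:
        ys,xs=np.where(m["pixels"]); print(l,round(m["conf"],2),np.round(m["centre"]),xs.min(),xs.max(),ys.min(),ys.max())
im=w["image"][:,:,::-1].copy()
pr=np.load("pr.npy")
R0=T([.618,-.2213,pr[2]],np.array([[x,y,.17+z] for z in(.008,.054) for x,y in((-.013,-.01),(.001,-.01),(.001,.01),(-.013,.01))]))
for k in(0,4): cv2.polylines(im,[np.array([proj(w,p) for p in R0[k:k+4]]).astype(np.int32)],True,(0,255,0),1)
s=cam("side")["image"][:,:,::-1]
o=np.zeros((576,800,3),np.uint8); o[:384,:512]=im; o[:288,512:]=cv2.resize(s[95:215,190:310],(288,288),interpolation=cv2.INTER_CUBIC)
o[288:,512:]=cv2.resize(s[190:290,140:240],(288,288),interpolation=cv2.INTER_CUBIC)
cv2.imwrite("pics/v9.png",o)
E
```

```text
{'shift': [-0.3929, 0.0322, -0.07], 'turn_deg': -3.3} pos [ 0.5549 -0.2197  0.333 ] t 20.4 F [-0.9 -0.1 -0.2] gap 0.0339 j7 [ 0.35  0.35 -0.06  1.57  0.02  1.22 -1.3 ]
[[-0.013, 0.005, 1.0], [-1.0, -0.001, -0.013], [0.001, -1.0, 0.005]]
brush 0.77 [251. 115.] 235 269 83 130
place 0.62 [202.  48.] 29 360 0 113
place 0.6 [238. 103.] 233 240 99 111
```

View pics/v9.png

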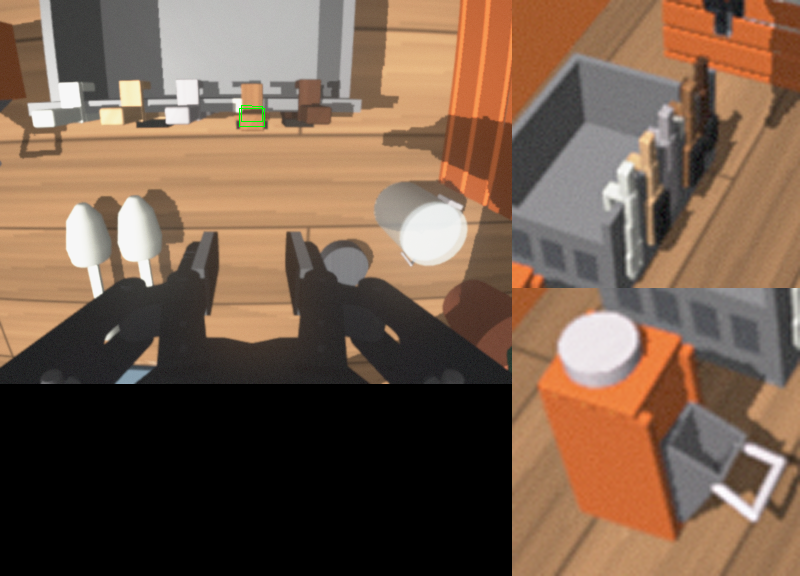

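The brush hangs upright on the patch: its tab at (251,115) fits the overlay to a pixel or two, the side crop shows it flat and the neighbours unmoved; the bin still stands open. Now to the front of the handle, jaws turned so the camera stays clear of the tin.

Request:
arm_command(
  motion=[
    [0.034, [-0.03, 0, -0.03], 0],
    [0.02, [-0.08, 0, -0.06], -5],
    [0.01, [-0.135, 0, -0.07], -15],
    [0.0, [-0.19, 0, -0.07], -25],
    [0.0, [-0.25, 0, -0.07], -35],
  ],
)

```text
t: 21.22
eef_pos: [0.4872, 0.0332, 0.3299]
tool_rot: [0.626, -0.626, 0.329, -0.329]
contact_force: [1.7, 0.6, 0.2]
finger_gap: -0.0001
```

```bash
python3 go.py .49 .172 .25 .045
```

```text
{'shift': [-0.1127, 0.0799, 0.081], 'turn_deg': -58.0} pos [0.4872 0.0332 0.3299] t 21.23 F [1.7 0.6 0.2] gap -0.0001 j7 [ 0.11  0.17 -0.3   1.82  0.06  1.16 -1.18]
[[0.567, -0.0, 0.824], [-0.824, 0.0, 0.567], [-0.0, -1.0, 0.0]]
```

Request:
arm_command(
  motion=[
    [0, [-0.035, 0, 0.03], -10.5],
    [0, [-0.07, 0.02, 0.055], -21],
    [0, [-0.113, 0.04, 0.081], -31.5],
    [0, [-0.113, 0.06, 0.081], -42],
    [0, [-0.113, 0.08, 0.081], -52],
  ],
)

```text
t: 21.85
eef_pos: [0.4903, 0.172, 0.2489]
tool_rot: [0.707, -0.706, 0.021, -0.02]
contact_force: [0.3, 0.0, 0.2]
finger_gap: 0.0005
```

```bash
python3 go.py .49 .172 .06 .045
python3 - <<'E'
from fit import *
from scipy.optimize import minimize_scalar
ph=np.load("ph.npy"); ph[0]+=.0025; ph[1]-=.002
def Th(th,x,y,z):
    c,s=np.cos(th),np.sin(th); return T(ph,np.array([[x*c-z*s,y,z*c+x*s+.006]]))[0]
for n in("wrist","side"):
    c=cam(n); g=cv2.cvtColor(c["image"],cv2.COLOR_RGB2GRAY).astype(float)
    b=cv2.GaussianBlur(g,(0,0),1.0)
    r=[]
    for th in np.arange(0,.6,.02):
        r.append(np.mean([b[int(round(p[1])),int(round(p[0]))] if 0<=p[0]<511 and 0<=p[1]<383 else 0 for p in(proj(c,Th(th,-.045,y,.1)) for y in np.linspace(-.028,.028,15))]))
    print(n,"bin angle by brightest bar line",np.arange(0,.6,.02)[int(np.argmax(r))].round(2),np.round(r[-12:]))
E
```

```text
{'shift': [-0.0001, 0.1889, -0.0002], 'turn_deg': -5.9} pos [0.4903 0.172  0.2489] t 21.85 F [0.3 0.  0.2] gap 0.0005 j7 [-0.01  0.34 -0.51  1.84  0.19  1.01 -0.65]
[[0.998, -0.001, 0.058], [-0.058, 0.001, 0.998], [-0.001, -1.0, 0.001]]
wrist bin angle by brightest bar line 0.48 [146. 131. 136. 180. 225. 240. 240. 234. 214. 176. 143. 128.]
side bin angle by brightest bar line 0.48 [119. 130. 141. 165. 190. 210. 214. 206. 183. 163. 137. 125.]
```

The bin stands at 0.48 rad by both cameras (well past 0.44). Descending in front of the bar, then pushing along its arc.

Request:
arm_command(
  motion=[
    [0, [0, 0.05, 0], -3],
    [0, [0, 0.1, 0], -5.9],
    [0, [0, 0.15, 0], -5.9],
    [0, [0, 0.185, 0], -5.9],
    [0, [0, 0.187, 0], -5.9],
  ],
)

```text
t: 22.58
eef_pos: [0.4891, 0.17, 0.0616]
tool_rot: [-0.707, 0.707, 0.011, -0.013]
contact_force: [0.0, -0.3, 0.7]
finger_gap: -0.0003
```

Request:
arm_command(
  motion=[
    [0, [0.015, 0, 0], 0],
    [0, [0.03, 0, 0], 0],
    [0, [0.037, -0.002, 0], 0],
    [0, [0.044, -0.008, 0], 0],
    [0, [0.051, -0.014, 0], 0],
  ],
)

```text
t: 23.2
eef_pos: [0.5392, 0.1723, 0.0778]
tool_rot: [-0.707, 0.707, 0.012, -0.015]
contact_force: [-9.2, -0.0, 7.9]
finger_gap: -0.0
```

```bash
python3 go.py .568 .173 .095 .045
```

```text
{'shift': [0.0288, -0.0174, -0.0004], 'turn_deg': -0.4} pos [0.5392 0.1723 0.0778] t 23.2 F [-9.2 -0.   7.9] gap -0.0 j7 [-0.07  0.65 -0.42  1.84  0.38  0.73 -0.66]
[[0.999, -0.004, -0.037], [0.037, -0.001, 0.999], [-0.004, -1.0, -0.001]]
```

Pushing with moderate force; continue.

Request:
arm_command(
  motion=[
    [0, [0.007, -0.006, 0], 0],
    [0, [0.013, -0.011, 0], 0],
    [0, [0.019, -0.015, 0], 0],
    [0, [0.024, -0.018, 0], 0],
    [0, [0.028, -0.02, 0], 0],
  ],
)

```text
t: 23.82
eef_pos: [0.569, 0.1742, 0.0994]
tool_rot: [0.707, -0.707, -0.013, 0.013]
contact_force: [-7.8, -0.9, 14.3]
finger_gap: 0.0
```

```bash
cat > ang.py <<'E'
from fit import *
ph=np.load("ph.npy"); ph[0]+=.0025; ph[1]-=.002
def Th(th,x,y,z):
    c,s=np.cos(th),np.sin(th); return T(ph,np.array([[x*c-z*s,y,z*c+x*s+.006]]))[0]
A=np.arange(-.1,.6,.02)
for n in("wrist","side"):
    c=cam(n); b=cv2.GaussianBlur(cv2.cvtColor(c["image"],cv2.COLOR_RGB2GRAY).astype(float),(0,0),1.0)
    r=[np.mean([b[int(round(p[1])),int(round(p[0]))] if 0<=p[0]<511 and 0<=p[1]<383 else 0 for p in(proj(c,Th(th,-.045,y,.1)) for y in np.linspace(-.028,.028,15))]) for th in A]
    print(n,A[int(np.argmax(r))].round(2),np.round(r[:14]))
E
python3 go.py .568 .173 .095 .045; python3 ang.py
```

```text
{'shift': [-0.001, 0.0044, -0.0011], 'turn_deg': -0.4} pos [0.569  0.1742 0.0994] t 23.82 F [-7.8 -0.9 14.3] gap 0.0 j7 [-0.06  0.65 -0.43  1.76  0.36  0.81 -0.63]
[[0.999, -0.0, -0.038], [0.038, 0.001, 0.999], [-0.0, -1.0, 0.001]]
wrist 0.0 [148. 146. 148. 149. 180. 194. 181. 156. 137. 114. 126. 145. 152. 153.]
side 0.02 [ 74.  80.  88. 108. 127. 140. 144. 134. 123. 111. 102. 103.  96.  98.]
```

Request:
arm_command(
  motion=[
    [0, [0.002, 0, 0], 0],
    [0, [0.004, 0, 0], 0],
    [0, [0.004, 0, 0], 0],
    [0, [0.004, 0, 0], 0],
    [0, [0.004, 0, 0], 0],
  ],
)

```text
t: 24.55
eef_pos: [0.5708, 0.174, 0.0988]
tool_rot: [-0.707, 0.707, 0.012, -0.015]
contact_force: [-12.3, -1.1, 16.3]
finger_gap: -0.0001
```

```bash
python3 go.py .568 .173 .095 .045
```

```text
{'shift': [-0.0028, 0.0038, -0.0009], 'turn_deg': -0.4} pos [0.5708 0.174  0.0988] t 24.55 F [-12.3  -1.1  16.3] gap -0.0001 j7 [-0.06  0.66 -0.43  1.75  0.36  0.81 -0.62]
[[0.999, -0.004, -0.038], [0.038, -0.001, 0.999], [-0.004, -1.0, -0.001]]
```

Force rises against the stop. Backing away and checking.

Request:
arm_command(
  motion=[
    [0, [-0.01, 0, 0], 0],
    [0, [-0.05, 0, 0], 0],
    [0, [-0.09, -0.03, 0], 0],
    [0, [-0.1, -0.09, 0], 0],
    [0, [-0.1, -0.14, 0], 0],
  ],
)

```text
t: 25.18
eef_pos: [0.4725, 0.1696, 0.2394]
tool_rot: [-0.707, 0.707, 0.014, -0.013]
contact_force: [1.9, -0.3, -0.3]
finger_gap: -0.0001
```

Request:
arm_command(
  motion=[
    [0, [0, -0.02, 0], 0],
    [0, [0, -0.02, 0], 0],
    [0, [0, -0.02, 0], 0],
    [0, [0, -0.02, 0], 0],
    [0, [0, -0.02, 0], 0],
  ],
)

```text
t: 25.8
eef_pos: [0.4728, 0.1695, 0.2564]
tool_rot: [-0.707, 0.707, 0.013, -0.014]
contact_force: [0.8, -0.8, -0.7]
finger_gap: -0.0002
```

```bash
python3 go.py .568 .173 .095 .045; python3 ang.py
python3 - <<'E'
from fit import *
a=cv2.imread("pics/side0.png"); c=cam("side"); b=cv2.resize(c["image"][:,:,::-1],None,fx=1.5,fy=1.5)
d=np.abs(a.astype(float)-b).mean(2)
# bar region and crate region change vs start
print("handle region diff",d[330:420,280:345].mean().round(1),"tin",d[290:340,230:280].mean().round(1),"hung c/d",d[220:320,340:383].mean().round(1),"all",d[100:560,60:560].mean().round(1))
for l in("hung_a","brush","bin_handle"):
    for m in masks_of("side",l)[:5]: print(l,round(m["conf"],2),np.round(m["centre"]),m["pixels"].sum())
t=cam("top")
for l in("hung_a","brush","place"):
    for m in masks_of("top",l)[:5]: print("top",l,round(m["conf"],2),np.round(m["centre"]),m["pixels"].sum())
E
```

```text
{'shift': [0.0955, 0.1612, 0.0], 'turn_deg': -0.5} pos [0.4728 0.1695 0.2564] t 25.8 F [ 0.8 -0.8 -0.7] gap -0.0002 j7 [ 0.02  0.31 -0.55  1.87  0.18  1.02 -0.57]
[[0.999, -0.002, -0.037], [0.037, -0.0, 0.999], [-0.002, -1.0, -0.0]]
wrist -0.02 [105. 104. 133. 213. 239. 234. 200. 153. 153. 156. 155. 155. 156. 157.]
side 0.0 [114. 128. 153. 190. 211. 214. 199. 175. 153. 139. 133. 134. 132. 135.]
handle region diff 6.7 tin 7.1 hung c/d 47.9 all 12.3
hung_a 0.57 [272. 150.] 119
brush 0.3 [344. 168.] 411
bin_handle 0.65 [200. 246.] 677
top hung_a 0.69 [296. 163.] 176
top hung_a 0.61 [342. 164.] 146
top hung_a 0.55 [310. 158.] 114
top hung_a 0.42 [279. 162.] 79
top brush 0.6 [325. 165.] 158
top brush 0.28 [215. 136.] 330
```

```bash
python3 -c "
from workcell import close_job; print(close_job())"
```

```text
the job is handed in; nothing more can be done
None
```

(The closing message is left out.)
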